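# Lock out the brazing tray

### The job

Pull the tray of the brazing stand out by its handle to its stop, and only then push the barrel bolt fully across into the keeper on the tray's side so that the tray is locked out. Do not disturb the two copper tubes lying in the forks above, keep the flux tin upright in the tray, and leave the other things on the bench where they are.

Things in the scene. Friction and masses are not known exactly. Their poses are not given: they have to be found in the camera images.
- stand: Fixed grey brazing stand. Origin: on the bench, under the bolt's axis, mid tray; x into the stand, y left, z up. mm: carcase x 30 to 245, y -150 to 150, 91 high; bolt ledge x -25 to 30, y 140 to 350, 36 high; bolt guides at y 149 and 245, tops at 64; two 20 mm posts at x 75, y -200 and 335, with forks (x -11 to 161, z 191 to 223) that hold the tubes.
- handle (a point): Middle of the tray's handle: a round steel bar 11 mm thick, 120 mm long, along the stand's y, 52 mm above the bench, its axis 42 mm in front of the tray's front panel (top edge 70 mm above the bench). Axes as the stand's. The tray is pulled along the stand's -x with 3 to 5 N.
- tray (a joint): How far the tray is out, m: 0 fully in, 0.16 at its stop. It stays where it is left. On the tray's left side is the keeper, a square steel staple 30 mm deep along the stand's y, opening 22 mm wide and 20 mm high. Inside the carcase at the start, it comes in line with the bolt only when the tray is at its stop, its centre then at x 0, y 116, z 50 mm of the stand.
- bolt_knob (a point): Point on the axis of the bolt's knob, 83 mm above the bench: an upright steel cylinder 22 mm thick, top at 109 mm. Axes as the stand's. It slides along the stand's -y by up to 50 mm. The front tube lies right above it, leaving an upright gripper no room: lean it back 30 to 45 degrees, coming from the stand's front.
- bolt (a joint): How far the bolt is pushed across, m: 0 fully withdrawn, 0.05 fully home against its stop (tip 5 mm past the keeper's inner face). It takes about 3 to 5 N to push and stays where it is left.
- bolt_tip (a point): Centre of the bolt's front end: a round steel rod 14 mm in diameter, 143 mm long, axis along the stand's y, 50 mm above the bench.
- tube_front: Loose copper tube, 28 mm in diameter and 640 mm long, lying along the stand's y in the front forks, its axis (origin at its middle) 215 mm above the bench and 10 mm behind the bolt's axis.
- tube_rear: Loose copper tube, the same, in the rear forks, 130 mm behind the other.
- flux_tin: Round metal tin with a lid, 60 mm in diameter, 50 mm high, standing loose on the tray's floor (11 mm above the bench). Origin: centre of its underside, z up.
- tee: Loose copper tee fitting, 90 mm long, 33 mm high, lying on the bench in front of the bolt. Origin: under the middle of its long run.
- tee2: Another copper tee fitting, the same size, lying on the bench to the right of the tray.
- wire_brush: Brush, 190 mm long, lying on the bench to the left. Origin: on its underside.
- flux_jar: Round jar, 66 mm in diameter, 85 mm high, standing on the bench to the right of the tray. Origin: centre of its underside.
- spanner: Steel wrench, 200 mm long, lying on the bench to the left. Origin: on its underside.
Not all that is in view belongs to the job. What is shaped like the flux_tin but green is not meant.

How it is judged:
By the outcome, as a careful person would: the job done as asked, in the order asked, and still so for the second after the job is handed in, with the robot touching nothing.
It also fails if it takes over 45 s, if anything falls off the work surface, if the arm or the gripper's body presses on something with over 40 N, if the wrist force passes 120 N, or if a joint passes its speed limit or range.

### The arm

A 6-joint arm with a two-finger parallel gripper is mounted at the origin on the work surface. World frame = base frame: x ahead of the robot, y to its left, z up, the work surface at z = 0. Lengths are in m, angles in rad, forces in N, time in s.
With the tool pointing down it reaches from about 0.225 to 0.725 m from the base axis. Payload 3.1 kg.
Tool frame: the origin (TCP) lies between the finger pads; the fingertips stand 11 mm ahead of it and the grasp point (between the pads) lies 8 mm behind it; z points along the fingers, y is the line along which they close (so a half turn about z gives the same grasp; the last joint's range is limited). The gripper opens to 85 mm and grips with 20 to 120 N. Pads are 22 mm wide; open, the fingers measure 114 mm over their backs; the gripper's body (76 mm by 85 mm) begins 54 mm behind the grasp point. The pads swing forward as they close: fully open they stand 13 mm farther back than shut.
Start: joints at [1.189, 0.048, 0.099, 1.622, 0, 1.443], TCP at [0.132, 0.508, 0.204] pointing down, gripper open.
Joint ranges: [-2.91, 2.91], [-0.99, 1.94], [-1.21, 1.42], [-2.12, 2.29], [-1.49, 1.47], [-3.14, 3.14]. Speed limits (rad/s): [2.79, 2.79, 3.14, 3.14, 3.14, 3.14].

### API

Orientations are given as a 3x3 rotation matrix whose columns are the frame's x, y, z axes.
In Python, from station import manip gives the robot as it stands.
- The arm moves only by the tool step_arm, never from a script. Its argument "commands" is a list of rows, each an object of numbers: "tx", "ty", "tz": the shift along the tool's x, y, z in m; "wx", "wy", "wz": the turn, a rotation vector about the tool's x, y, z in rad; "gripper": the finger opening in m, from 0 to 0.0854. In form: [{"tx": .., "ty": .., "tz": .., "wx": .., "wy": .., "wz": .., "gripper": ..}, ...]. A call has exactly 8 rows; each row shifts and turns the commanded pose from where the row before left it, along the tool's axes as they then stand; what a row does not reach is not made up. A row lasts 1/10 s, in which the tool goes at most 50 mm and 8.59 degrees, less where a joint would pass 70% of its speed; a pose out of reach is approached as far as the arm can. A call with a gripper value outside its range is refused whole. The fingers move at their own pace and stop on an object; "squeeze" is the grip in N (left out, the last holds). Time passes only in rows, so rows that do not move let the fingers close, or fill a call up. It gives the time, the measured TCP pose, the force, the opening and the grip force at its end, in the units of the state.
- manip.get_obs(): the state, without advancing time (a new reading comes with each control period).
- manip.get_image(name): name is "side" or "top" or "wrist"; returns the picture (400x640x3 uint8, red, green, blue); there is no depth.
- manip.camera_model(name): a dict with "vfov" (degrees; the focal length in pixels is half the picture's height over the tangent of half this angle, whatever the lens; pixels are square), "cx", "cy" (the principal point, pixels), "rvec" (rotation vector, rad) and "tvec" (3), from world to camera coordinates, as OpenCV has them; the wrist camera has in their place "tool_from_camera" (4x4, takes a point from camera to tool coordinates, whose origin is the TCP and whose axes are the flange's). Camera axes: x right, y down, z forward; pixel columns grow to the right and rows downward; lengths in m; the calibration is good to about 2 mm. The wrist camera is an equidistant fisheye: a pixel r from the principal point sees the ray r / f radians off the axis. A picture is of the moment at which its call begins: read the wrist's pose just before it. camera_model takes no time and is no camera call.
- manip.job_done(): hands the job in; it is judged then, once.
The state is a dict: "t": time; "joint_positions": joint angles; "joint_vel": joint speeds; "effort": joint torques, N m; "eef_pos": TCP position; "ee_rot": TCP orientation; "ft_force": force on the tool from outside, world axes, zero at the start; "ft_torque": the same for the moment, N m; "grip_width": finger opening in m; "grip_force": force on a finger pad.
Only numpy, scipy, OpenCV 4.12 (cv2) and the standard library are available. Lean on these libraries where they do the work, as an engineer would, in place of code of your own. Each camera call takes 0.05 s, during which the arm holds its last target. There are 200 camera calls.

## Working session

There is one attempt and no reset: what is moved stays moved. The work goes in short steps, Python scripts to look and compute and a tool call to move; the robot and the scene stay as the last step left them, time stands still between calls to the robot, and variables do not carry over. Pictures are saved under pics/ and viewed, at most 10 in all, crops included, and the job is handed in when it is done.

Besides the shell and the picture viewer there is one more tool, called after "Emit:" as name(argument=value, ...), one argument or row to a line, values as JSON. step_arm: Moves the arm, as the interface text tells. Its arguments: {"type":"object","properties":{"commands":{"type":"array"},"squeeze":{"type":"number"}},"required":["commands"]}

```bash
mkdir -p pics; ls
cat > h.py <<'E'
import numpy as np,cv2
from station import manip
def ray(n,uv,obs=None):
    m=manip.camera_model(n); f=200/np.tan(np.radians(m['vfov'])/2)
    x,y=(np.array(uv,float)-[m['cx'],m['cy']])/f
    if 'rvec' in m:
        R=cv2.Rodrigues(np.array(m['rvec'],float))[0]; t=np.array(m['tvec'],float).ravel()
        o=-R.T@t; d=R.T@np.array([x,y,1])
    else:
        r=np.hypot(x,y); d=np.array([np.sin(r)*x/max(r,1e-9),np.sin(r)*y/max(r,1e-9),np.cos(r)])
        T=np.array(m['tool_from_camera']); R=np.array(obs['ee_rot']).reshape(3,3)
        o=np.array(obs['eef_pos'])+R@T[:3,3]; d=R@T[:3,:3]@d
    return o,d/np.linalg.norm(d)
def onz(n,uv,z,obs=None):
    o,d=ray(n,uv,obs); return o+d*(z-o[2])/d[2]
def tri(r1,r2):
    A=np.array([r1[1],-r2[1]]).T; s=np.linalg.lstsq(A,r2[0]-r1[0],rcond=None)[0]
    p=r1[0]+s[0]*r1[1];q=r2[0]+s[1]*r2[1]; return (p+q)/2,np.linalg.norm(p-q)
def proj(n,p):
    m=manip.camera_model(n); f=200/np.tan(np.radians(m['vfov'])/2)
    R=cv2.Rodrigues(np.array(m['rvec'],float))[0]; c=R@np.array(p)+np.array(m['tvec'],float).ravel()
    return c[:2]/c[2]*f+[m['cx'],m['cy']]
E
python3 - <<'E'
from h import *
o=manip.get_obs(); print(o)
for n in('side','top','wrist'):
    cv2.imwrite(f'pics/{n}0.png',manip.get_image(n)[:,:,::-1]); m=manip.camera_model(n);print(n,m)
a=np.vstack([cv2.imread('pics/side0.png'),cv2.imread('pics/top0.png')])
E
```

```text
pics
{'t': 0.0, 'joint_positions': array([ 1.18922340e+00,  4.87533783e-02,  9.75603258e-02,  1.62199771e+00,
       -1.19128703e-05,  1.44300577e+00]), 'joint_vel': array([ 1.40158093e-03, -1.67210008e-03,  7.25657791e-05, -6.20489604e-04,
       -9.30560187e-04,  1.37946715e-03]), 'effort': array([ 5.78593281e-04, -3.38781202e+01,  3.20014751e+01,  2.01174180e-02,
       -5.60568594e-05,  5.40397934e-06]), 'eef_pos': array([0.13156274, 0.50753611, 0.20229707]), 'ee_rot': array([[-9.67969594e-01,  2.51065905e-01, -8.80585113e-04],
       [ 2.51067278e-01,  9.67967078e-01, -2.22666288e-03],
       [ 2.93338267e-04, -2.37642807e-03, -9.99997133e-01]]), 'ft_force': array([0.42519411, 1.22617994, 0.4283421 ]), 'ft_torque': array([-0.01191498,  0.00386827, -0.01400314]), 'grip_force': 0.0, 'grip_width': 0.08522864759156018}
side {'vfov': 50.91731401094836, 'cx': 321.5890272913622, 'cy': 200.23208210792717, 'rvec': array([ 2.24343497, -0.77734955,  0.32578599]), 'tvec': array([-0.48909807,  0.37291931,  1.30446254])}
top {'vfov': 46.13516016381356, 'cx': 313.4902069883403, 'cy': 203.2352220927093, 'rvec': array([ 2.15145383, -2.18467561,  0.14270369]), 'tvec': array([-0.01104729,  0.61904228,  1.76598754])}
wrist {'vfov': 65.70646984690485, 'cx': 322.8183796914319, 'cy': 205.49448034749608, 'tool_from_camera': array([[ 5.23035222e-04, -9.60042668e-01, -2.79853178e-01,
         7.00795911e-02],
       [ 9.99999859e-01,  5.27045626e-04,  6.09207248e-05,
         5.27809225e-04],
       [ 8.90088985e-05, -2.79853171e-01,  9.60042809e-01,
        -1.70652874e-01],
       [ 0.00000000e+00,  0.00000000e+00,  0.00000000e+00,
         1.00000000e+00]])}
```

View pics/side0.png

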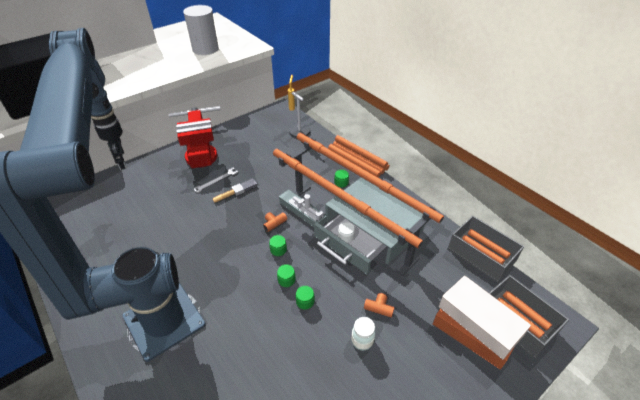

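View pics/top0.png

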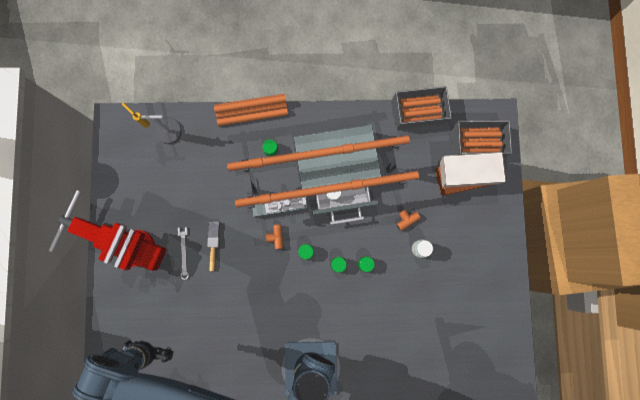

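The side view shows the stand at the centre with its handle near (333,252), the bolt and knob near (305,203), and the white tin at (347,228). Three green tins stand in front at (278,246), (286,275) and (305,297). In the top view the handle is at (347,215) and the knob near (290,200). I'll enlarge both.

Run:
```python
from h import *
a=cv2.imread('pics/side0.png')[165:275,250:450]; b=cv2.imread('pics/top0.png')[165:275,225:425]
k=lambda i:cv2.resize(i,(800,300*800//800*1),interpolation=3)
a=cv2.resize(a[:,:],None,fx=4,fy=4,interpolation=2)[0:300*0+440]
b=cv2.resize(b,None,fx=4,fy=4,interpolation=2)
cv2.imwrite('pics/ca.png',a);cv2.imwrite('pics/cb.png',b)
```

```text
(no output)
```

View pics/ca.png

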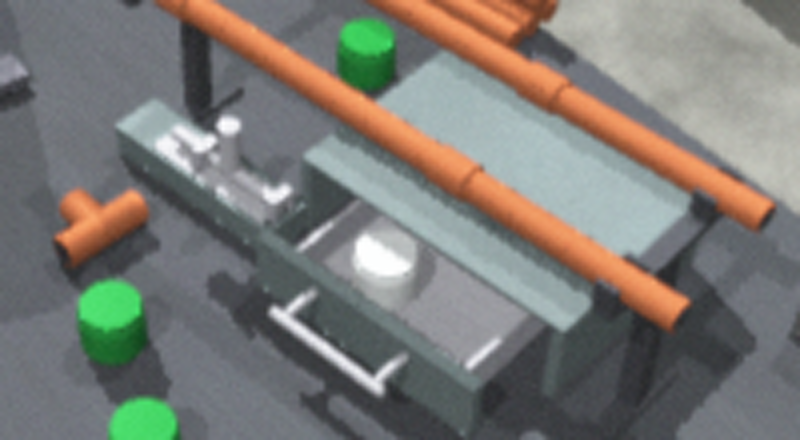

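View pics/cb.png

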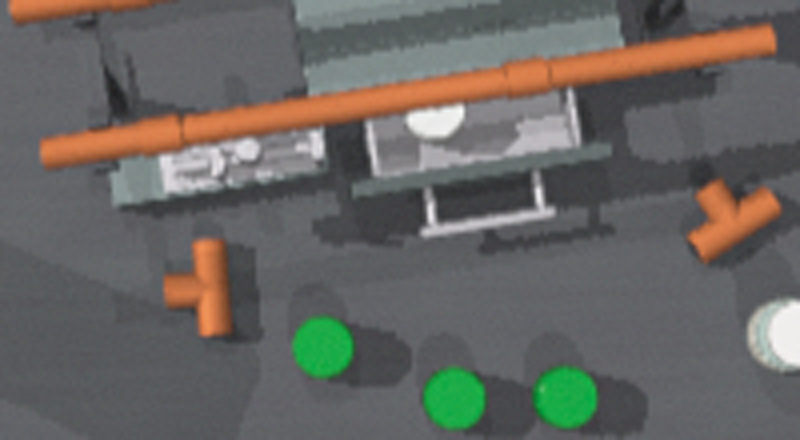

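Run:
```python
from h import *
S=lambda u,v:ray('side',(250+u/4-.4,165+v/4-.4)); T=lambda u,v:ray('top',(225+u/4-.4,165+v/4-.4))
P={}
for n,s,t in [('hL',(275,311),(423,233)),('hR',(382,390),(553,211)),('knob',(230,123),(248,149)),('tR',(680,308),(770,40)),
 ('tin_c',(385,243),None),('ledge_frontleft',(120,127),(115,180))]:
    if t: P[n],e=tri(S(*s),T(*t)); print(n,P[n].round(4),round(e,4))
d=P['hR']-P['hL'];print('handle yaw, len',np.degrees(np.arctan2(d[0],-d[1])),np.linalg.norm(d),(P['hL']+P['hR'])/2)
def z(uv,h):return onz('top',(225+uv[0]/4-.4,165+uv[1]/4-.4),h)[:2].round(4)
print('hz',z((423,233),.052),z((553,211),.052),'knob',z((248,149),.109),'tubeL',z((43,154),.215),'tubeR',z((773,40),.215))
print('greens',[z(u,.05) for u in((323,347),(454,399),(566,397))],'tee',z((210,288),.03))
print('panel',z((355,190),.07),z((610,148),.07),'carcase front top',z((310,92),.091),z((622,45),.091),'guide',z((320,145),.064))
print('greens side',[onz('side',(250+u[0]/4-.4,165+u[1]/4-.4),.05)[:2].round(4) for u in((112,303),(144,420))])
```

```text
hL [ 0.5418 -0.0833  0.0519] 0.0014
hR [ 0.56   -0.2065  0.053 ] 0.0006
knob [0.6169 0.0792 0.1109] 0.0007
tR [ 0.6919 -0.379   0.2241] 0.0006
ledge_frontleft [0.5915 0.2161 0.0186] 0.018
handle yaw, len 8.370249433585265 0.12454638515661583 [ 0.55090607 -0.1449009   0.05242801]
hz [ 0.5412 -0.0829] [ 0.5603 -0.2068] knob [0.6168 0.0795] tubeL [0.6022 0.2516] tubeR [ 0.6932 -0.3836]
greens [array([0.4354, 0.0132]), array([ 0.3849, -0.109 ]), array([ 0.3851, -0.2143])] tee [0.4934 0.1203]
panel [ 0.5813 -0.0189] [ 0.6176 -0.2602] carcase front top [0.6718 0.0219] [ 0.7122 -0.2714] guide [0.6251 0.0134]
greens side [array([0.437 , 0.0129]), array([ 0.3878, -0.107 ])]
```

```bash
cat >> h.py <<'E'
from scipy.spatial.transform import Rotation as Ro
a=np.radians(8.2); XS=np.array([np.cos(a),np.sin(a),0]); YS=np.array([-np.sin(a),np.cos(a),0]); ZS=np.array([0,0,1.])
def plan(pos,R,p1,R1,n,ease=False):
    "rows from pos,R to p1,R1"
    R=Ro.from_matrix(R); rv=(R.inv()*Ro.from_matrix(R1)).as_rotvec(); p=np.array(pos,float)
    w=rv/n; out=[]
    print('per row',np.linalg.norm(p1-p)/n,np.degrees(np.linalg.norm(w)))
    step=(p1-p)/n
    for i in range(n):
        t=R.inv().apply(step); print([float(round(v,4)) for v in t],[float(round(v,4)) for v in w]); R=R*Ro.from_rotvec(w)
DOWN_H=np.array([YS,XS,-ZS]).T          # closes along stand x
def LEAN(deg):
    c,s=np.cos(np.radians(deg)),np.sin(np.radians(deg)); return np.array([-c*XS-s*ZS,YS,s*XS-c*ZS]).T
E
python3 - <<'E'
from h import *
o=manip.get_obs()
plan(o['eef_pos'],o['ee_rot'],np.array([.551,-.145,.15]),DOWN_H,16)
E
```

```text
per row 0.04859715112961165 4.203650810600813
[-0.0356, -0.0329, 0.0033] [-0.0001, 0.0001, 0.0734]
[-0.0379, -0.0302, 0.0033] [-0.0001, 0.0001, 0.0734]
[-0.04, -0.0273, 0.0033] [-0.0001, 0.0001, 0.0734]
[-0.0419, -0.0243, 0.0033] [-0.0001, 0.0001, 0.0734]
[-0.0436, -0.0212, 0.0033] [-0.0001, 0.0001, 0.0734]
[-0.045, -0.0179, 0.0033] [-0.0001, 0.0001, 0.0734]
[-0.0462, -0.0146, 0.0033] [-0.0001, 0.0001, 0.0734]
[-0.0472, -0.0112, 0.0033] [-0.0001, 0.0001, 0.0734]
[-0.0479, -0.0077, 0.0033] [-0.0001, 0.0001, 0.0734]
[-0.0483, -0.0041, 0.0033] [-0.0001, 0.0001, 0.0734]
[-0.0485, -0.0006, 0.0033] [-0.0001, 0.0001, 0.0734]
[-0.0484, 0.003, 0.0033] [-0.0001, 0.0001, 0.0734]
[-0.048, 0.0065, 0.0033] [-0.0001, 0.0001, 0.0734]
[-0.0474, 0.01, 0.0033] [-0.0001, 0.0001, 0.0734]
[-0.0466, 0.0135, 0.0033] [-0.0001, 0.0001, 0.0734]
[-0.0455, 0.0168, 0.0033] [-0.0001, 0.0001, 0.0734]
```

Emit:
step_arm(
  commands=[
    {"tx":-0.036,"ty":-0.033,"tz":0.003,"wz":0.073,"gripper":0.04},
    {"tx":-0.038,"ty":-0.03,"tz":0.003,"wz":0.073,"gripper":0.04},
    {"tx":-0.04,"ty":-0.027,"tz":0.003,"wz":0.073,"gripper":0.04},
    {"tx":-0.042,"ty":-0.024,"tz":0.003,"wz":0.073,"gripper":0.04},
    {"tx":-0.044,"ty":-0.021,"tz":0.003,"wz":0.073,"gripper":0.04},
    {"tx":-0.045,"ty":-0.018,"tz":0.003,"wz":0.073,"gripper":0.04},
    {"tx":-0.046,"ty":-0.015,"tz":0.003,"wz":0.073,"gripper":0.04},
    {"tx":-0.047,"ty":-0.011,"tz":0.003,"wz":0.073,"gripper":0.04},
  ],
)

```text
schema error: expected keys tx, ty, tz, wx, wy, wz, gripper
```

Emit:
step_arm(
  commands=[
    {"tx":-0.048,"ty":-0.008,"tz":0.003,"wz":0.073,"gripper":0.04},
    {"tx":-0.048,"ty":-0.004,"tz":0.003,"wz":0.073,"gripper":0.04},
    {"tx":-0.048,"ty":-0.001,"tz":0.003,"wz":0.073,"gripper":0.04},
    {"tx":-0.048,"ty":0.003,"tz":0.003,"wz":0.073,"gripper":0.04},
    {"tx":-0.048,"ty":0.006,"tz":0.003,"wz":0.073,"gripper":0.04},
    {"tx":-0.047,"ty":0.01,"tz":0.003,"wz":0.073,"gripper":0.04},
    {"tx":-0.047,"ty":0.013,"tz":0.003,"wz":0.073,"gripper":0.04},
    {"tx":-0.035,"ty":0.017,"tz":0.003,"wz":0.073,"gripper":0.04},
  ],
)

```text
schema error: expected keys tx, ty, tz, wx, wy, wz, gripper
```

Run:
```python
from h import *
o=manip.get_obs(); print(o['eef_pos'],o['ee_rot'],o['grip_width'])
plan(o['eef_pos'],o['ee_rot'],np.array([.551,-.145,.044]),DOWN_H,8)
cv2.imwrite('pics/w1.png',manip.get_image('wrist')[:,:,::-1])
```

```text
[0.13163262 0.50765627 0.20255159] [[-9.67965213e-01  2.51083336e-01 -7.10652431e-04]
 [ 2.51084233e-01  9.67963554e-01 -1.80719651e-03]
 [ 2.34128725e-04 -1.92773697e-03 -9.99998115e-01]] 0.08559377973167019
per row 0.09897662373700666 8.407301621201626
[-0.0712, -0.0658, 0.0199] [-0.0002, 0.0001, 0.1467]
[-0.0801, -0.0547, 0.0199] [-0.0002, 0.0001, 0.1467]
[-0.0872, -0.0424, 0.0199] [-0.0002, 0.0001, 0.1467]
[-0.0925, -0.0292, 0.0199] [-0.0002, 0.0001, 0.1467]
[-0.0957, -0.0153, 0.0199] [-0.0002, 0.0001, 0.1467]
[-0.097, -0.0012, 0.0198] [-0.0002, 0.0001, 0.1467]
[-0.0961, 0.013, 0.0198] [-0.0002, 0.0001, 0.1467]
[-0.0932, 0.0269, 0.0198] [-0.0002, 0.0001, 0.1467]
```

View pics/w1.png

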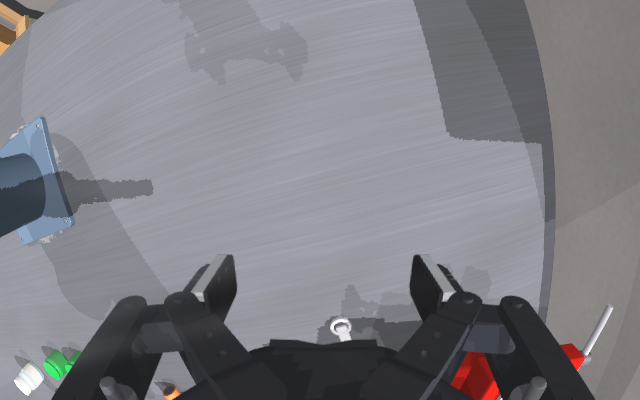

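The moves were refused because every key has to be given, so this wrist picture still shows the start pose: bench, fingers, and the vise at (480,375).

Emit:
step_arm(
  commands=[
    {"tx":-0.036,"ty":-0.033,"tz":0.003,"wx":0,"wy":0,"wz":0.073,"gripper":0.04},
    {"tx":-0.038,"ty":-0.03,"tz":0.003,"wx":0,"wy":0,"wz":0.073,"gripper":0.04},
    {"tx":-0.04,"ty":-0.027,"tz":0.003,"wx":0,"wy":0,"wz":0.073,"gripper":0.04},
    {"tx":-0.042,"ty":-0.024,"tz":0.003,"wx":0,"wy":0,"wz":0.073,"gripper":0.04},
    {"tx":-0.044,"ty":-0.021,"tz":0.003,"wx":0,"wy":0,"wz":0.073,"gripper":0.04},
    {"tx":-0.045,"ty":-0.018,"tz":0.003,"wx":0,"wy":0,"wz":0.073,"gripper":0.04},
    {"tx":-0.046,"ty":-0.015,"tz":0.003,"wx":0,"wy":0,"wz":0.073,"gripper":0.04},
    {"tx":-0.047,"ty":-0.011,"tz":0.003,"wx":0,"wy":0,"wz":0.073,"gripper":0.04},
  ],
)

```text
t: 1.0
eef_pos: [0.3432, 0.181, 0.1794]
ee_rot: [[-0.667, 0.745, 0.001], [0.745, 0.667, 0.0], [-0.0, 0.001, -1.0]]
ft_force: [1.1, 1.1, -0.3]
grip_width: 0.0404
grip_force: 0.0
```

Emit:
step_arm(
  commands=[
    {"tx":-0.048,"ty":-0.008,"tz":0.003,"wx":0,"wy":0,"wz":0.073,"gripper":0.04},
    {"tx":-0.048,"ty":-0.004,"tz":0.003,"wx":0,"wy":0,"wz":0.073,"gripper":0.04},
    {"tx":-0.048,"ty":-0.001,"tz":0.003,"wx":0,"wy":0,"wz":0.073,"gripper":0.04},
    {"tx":-0.048,"ty":0.003,"tz":0.003,"wx":0,"wy":0,"wz":0.073,"gripper":0.04},
    {"tx":-0.048,"ty":0.006,"tz":0.003,"wx":0,"wy":0,"wz":0.073,"gripper":0.04},
    {"tx":-0.047,"ty":0.01,"tz":0.003,"wx":0,"wy":0,"wz":0.073,"gripper":0.04},
    {"tx":-0.047,"ty":0.013,"tz":0.003,"wx":0,"wy":0,"wz":0.073,"gripper":0.04},
    {"tx":-0.035,"ty":0.017,"tz":0.003,"wx":0,"wy":0,"wz":0.073,"gripper":0.04},
  ],
)

```text
t: 1.8
eef_pos: [0.5502, -0.135, 0.1549]
ee_rot: [[-0.144, 0.99, -0.0], [0.99, 0.144, -0.0], [-0.0, -0.0, -1.0]]
ft_force: [0.2, 0.2, -0.3]
grip_width: 0.0402
grip_force: 0.0
```

Run:
```python
from h import *
o=manip.get_obs(); print(o['t'],o['eef_pos'],o['ee_rot'],o['grip_width'],o['joint_positions'])
plan(o['eef_pos'],o['ee_rot'],np.array([.551,-.145,.044]),DOWN_H,8)
cv2.imwrite('pics/w2.png',manip.get_image('wrist')[:,:,::-1])
```

```text
1.8 [ 0.55020891 -0.13497159  0.15485301] [[-1.43506441e-01  9.89649322e-01 -3.48281417e-04]
 [ 9.89649351e-01  1.43506338e-01 -3.05110769e-04]
 [-2.51972075e-04 -3.88461839e-04 -9.99999893e-01]] 0.04023012154219051 [-3.58675797e-01  1.50663407e-01  1.13083019e-01  1.53343495e+00
 -4.07953120e-04  1.06811699e+00]
per row 0.013913564104683907 0.007163488505271824
[-0.0013, -0.0001, 0.0139] [-0.0, 0.0, 0.0001]
[-0.0013, -0.0001, 0.0139] [-0.0, 0.0, 0.0001]
[-0.0013, -0.0001, 0.0139] [-0.0, 0.0, 0.0001]
[-0.0013, -0.0001, 0.0139] [-0.0, 0.0, 0.0001]
[-0.0013, -0.0001, 0.0139] [-0.0, 0.0, 0.0001]
[-0.0013, -0.0001, 0.0139] [-0.0, 0.0, 0.0001]
[-0.0013, -0.0001, 0.0139] [-0.0, 0.0, 0.0001]
[-0.0013, -0.0001, 0.0139] [-0.0, 0.0, 0.0001]
```

View pics/w2.png

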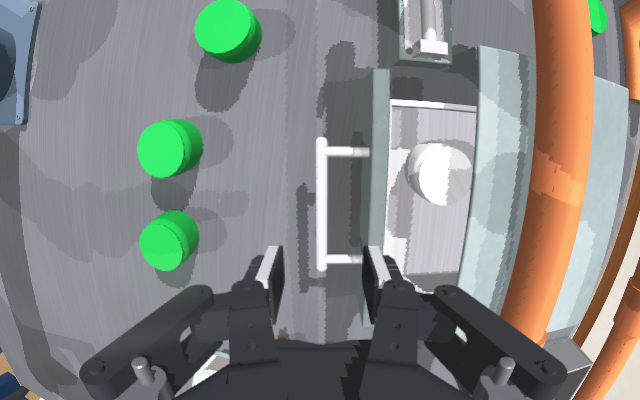

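The white handle bar, from (321,140) to (321,268), sits midway between the pads at about (275,280) and (370,280). The flux tin is at (440,175) and the green decoys are off to the left. I'll descend.

Emit:
step_arm(
  commands=[
    {"tx":-0.002,"ty":0,"tz":0.014,"wx":0,"wy":0,"wz":0,"gripper":0.04},
    {"tx":-0.002,"ty":0,"tz":0.014,"wx":0,"wy":0,"wz":0,"gripper":0.04},
    {"tx":-0.002,"ty":0,"tz":0.014,"wx":0,"wy":0,"wz":0,"gripper":0.04},
    {"tx":-0.002,"ty":0,"tz":0.014,"wx":0,"wy":0,"wz":0,"gripper":0.04},
    {"tx":-0.002,"ty":0,"tz":0.014,"wx":0,"wy":0,"wz":0,"gripper":0.04},
    {"tx":0,"ty":0,"tz":0.014,"wx":0,"wy":0,"wz":0,"gripper":0.04},
    {"tx":0,"ty":0,"tz":0.014,"wx":0,"wy":0,"wz":0,"gripper":0.04},
    {"tx":0,"ty":0,"tz":0.013,"wx":0,"wy":0,"wz":0,"gripper":0.04},
  ],
)

```text
t: 2.65
eef_pos: [0.5508, -0.1418, 0.0432]
ee_rot: [[-0.149, 0.989, -0.0], [0.989, 0.149, 0.0], [0.0, -0.0, -1.0]]
ft_force: [0.0, -0.3, -0.0]
grip_width: 0.0397
grip_force: 0.0
```

Emit:
step_arm(
  commands=[
    {"tx":0,"ty":0,"tz":0,"wx":0,"wy":0,"wz":0,"gripper":0.0},
    {"tx":0,"ty":0,"tz":0,"wx":0,"wy":0,"wz":0,"gripper":0.0},
    {"tx":0,"ty":0,"tz":0,"wx":0,"wy":0,"wz":0,"gripper":0.0},
    {"tx":0,"ty":0,"tz":0,"wx":0,"wy":0,"wz":0,"gripper":0.0},
    {"tx":0,"ty":0,"tz":0,"wx":0,"wy":0,"wz":0,"gripper":0.0},
    {"tx":0,"ty":0,"tz":0,"wx":0,"wy":0,"wz":0,"gripper":0.0},
    {"tx":0,"ty":0,"tz":0,"wx":0,"wy":0,"wz":0,"gripper":0.0},
    {"tx":0,"ty":0,"tz":0,"wx":0,"wy":0,"wz":0,"gripper":0.0},
  ],
  squeeze=40,
)

```text
t: 3.45
eef_pos: [0.5511, -0.1421, 0.0446]
ee_rot: [[-0.148, 0.989, 0.0], [0.989, 0.148, -0.0], [-0.0, 0.0, -1.0]]
ft_force: [1.3, -0.6, 1.5]
grip_width: -0.0001
grip_force: 0.0
```

Run:
```python
from h import *
o=manip.get_obs(); print(o['t'],o['eef_pos'],o['grip_width'],o['grip_force'])
w=manip.get_image('wrist')[:,:,::-1]; s=manip.get_image('side')[:,:,::-1]
print(proj('side',[.551,-.145,.052]))
u,v=proj('side',[.551,-.145,.08]).astype(int)
a=cv2.resize(w[120:320,200:440],(480,400)); b=cv2.resize(s[v-50:v+50,u-40:u+40],(320,400),interpolation=2)
cv2.imwrite('pics/c3.png',np.hstack([a,b]))
```

```text
3.45 [ 0.55109703 -0.14213954  0.0446121 ] -9.157778698712004e-05 0.0
[331.41753148 252.1040525 ]
```

View pics/c3.png

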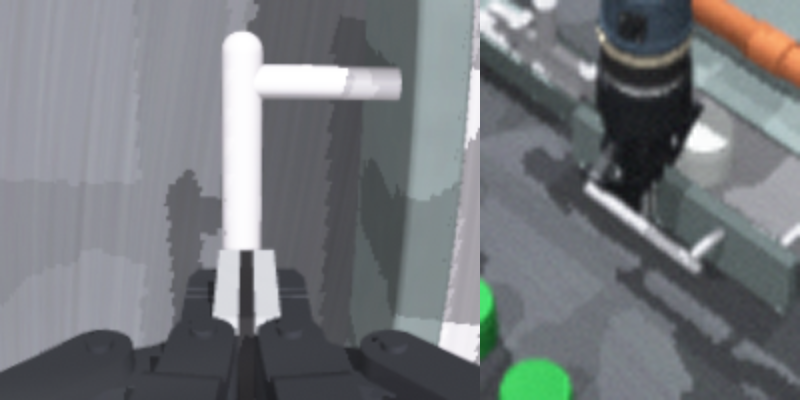

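Run:
```python
from h import *
o=manip.get_obs(); p=o['eef_pos']; R=o['ee_rot']
u,v=proj('side',[.551,-.145,.08]).astype(int)
for n,q in [('tip',[0,0,.011]),('tcp',[0,0,0]),('grasp',[0,0,-.008]),('-13',[0,0,-.013]),('bodystart',[0,0,-.062])]:
    x=proj('side',p+R@np.array(q)); print(n,x,(x-[u-40,v-50])*4+[480,0])
print('bar mid',[ (x-[u-40,v-50])*4+[480,0] for x in [proj('side',[.5509,-.1449,.0524])]])
m=manip.camera_model('side');Rr=cv2.Rodrigues(m['rvec'])[0];print('cam',-Rr.T@m['tvec'])
s=manip.get_image('side')[:,:,::-1]
cv2.imwrite('pics/c4.png',cv2.resize(s[v-25:v+35,u-40:u+40],None,fx=10,fy=10,interpolation=2))
```

```text
tip [330.79706939 254.93618417] [639.18827758 235.74473669]
tcp [330.84963231 252.94317785] [639.39852926 227.7727114 ]
grasp [330.88821668 251.48019052] [639.55286672 221.92076207]
-13 [330.91248629 250.55996998] [639.64994514 218.23987993]
bodystart [331.15680937 241.29607341] [640.62723747 181.18429364]
bar mid [array([641.51286692, 224.10707374])]
cam [-0.02867066 -0.82484887  1.18267095]
```

View pics/c4.png

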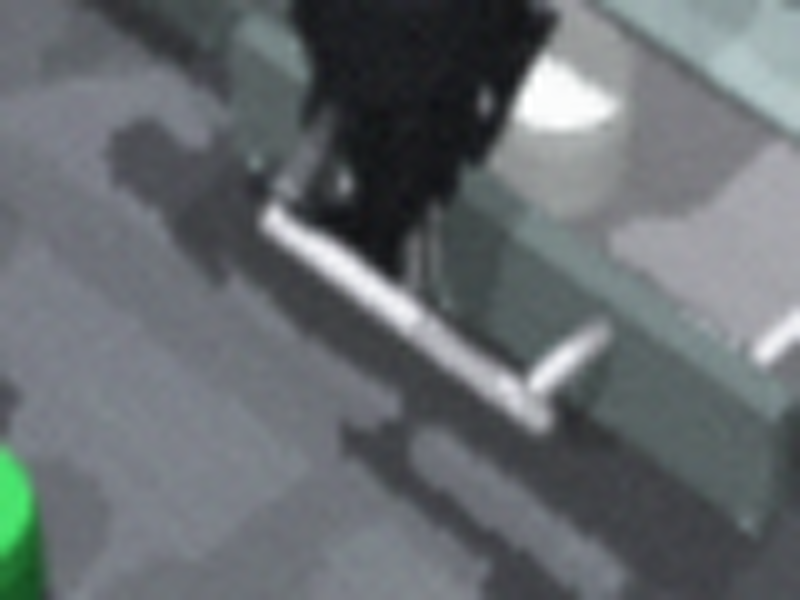

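The crop shows the bar unbroken in front of the closed fingers, with their ends at about (410,265) just above it. So the pads closed on top of the bar: in practice the fingertips sit higher than the text says. I'll lift, reopen, go about 17 mm lower and close again.

Emit:
step_arm(
  commands=[
    {"tx":0,"ty":0,"tz":-0.01,"wx":0,"wy":0,"wz":0,"gripper":0.0},
    {"tx":0,"ty":0,"tz":-0.02,"wx":0,"wy":0,"wz":0,"gripper":0.0},
    {"tx":0,"ty":0,"tz":0,"wx":0,"wy":0,"wz":0,"gripper":0.04},
    {"tx":0,"ty":0,"tz":0,"wx":0,"wy":0,"wz":0,"gripper":0.04},
    {"tx":0,"ty":0,"tz":0,"wx":0,"wy":0,"wz":0,"gripper":0.04},
    {"tx":0,"ty":0,"tz":0,"wx":0,"wy":0,"wz":0,"gripper":0.04},
    {"tx":0,"ty":0,"tz":0.015,"wx":0,"wy":0,"wz":0,"gripper":0.04},
    {"tx":0,"ty":0,"tz":0.01,"wx":0,"wy":0,"wz":0,"gripper":0.04},
  ],
)

```text
t: 4.4
eef_pos: [0.5502, -0.1418, 0.0474]
ee_rot: [[-0.148, 0.989, -0.002], [0.989, 0.148, 0.001], [0.001, -0.002, -1.0]]
ft_force: [0.6, -0.1, -0.1]
grip_width: 0.0403
grip_force: 0.0
```

Emit:
step_arm(
  commands=[
    {"tx":0,"ty":0,"tz":0.006,"wx":0,"wy":0,"wz":0,"gripper":0.04},
    {"tx":0,"ty":0,"tz":0.006,"wx":0,"wy":0,"wz":0,"gripper":0.04},
    {"tx":0,"ty":0,"tz":0.005,"wx":0,"wy":0,"wz":0,"gripper":0.04},
    {"tx":0,"ty":0,"tz":0.005,"wx":0,"wy":0,"wz":0,"gripper":0.04},
    {"tx":0,"ty":0,"tz":0,"wx":0,"wy":0,"wz":0,"gripper":0.03},
    {"tx":0,"ty":0,"tz":0,"wx":0,"wy":0,"wz":0,"gripper":0.0},
    {"tx":0,"ty":0,"tz":0,"wx":0,"wy":0,"wz":0,"gripper":0.0},
    {"tx":0,"ty":0,"tz":0,"wx":0,"wy":0,"wz":0,"gripper":0.0},
  ],
)

```text
t: 5.2
eef_pos: [0.5527, -0.1427, 0.0296]
ee_rot: [[-0.148, 0.989, 0.004], [0.989, 0.148, -0.001], [-0.002, 0.003, -1.0]]
ft_force: [-0.3, -0.2, 5.6]
grip_width: 0.0003
grip_force: 2.9
```

Emit:
step_arm(
  commands=[
    {"tx":0,"ty":0,"tz":-0.01,"wx":0,"wy":0,"wz":0,"gripper":0.0},
    {"tx":0,"ty":0,"tz":-0.02,"wx":0,"wy":0,"wz":0,"gripper":0.0},
    {"tx":0,"ty":0,"tz":0,"wx":0,"wy":0,"wz":0,"gripper":0.04},
    {"tx":0,"ty":0,"tz":0,"wx":0,"wy":0,"wz":0,"gripper":0.04},
    {"tx":0,"ty":0,"tz":0,"wx":0,"wy":0,"wz":0,"gripper":0.04},
    {"tx":0,"ty":0,"tz":0,"wx":0,"wy":0,"wz":0,"gripper":0.04},
    {"tx":0,"ty":0,"tz":0.015,"wx":0,"wy":0,"wz":0,"gripper":0.04},
    {"tx":0,"ty":0,"tz":0.015,"wx":0,"wy":0,"wz":0,"gripper":0.04},
  ],
)

```text
t: 6.0
eef_pos: [0.551, -0.1421, 0.0261]
ee_rot: [[-0.148, 0.989, -0.0], [0.989, 0.148, 0.0], [0.0, -0.0, -1.0]]
ft_force: [-0.3, -0.2, 0.6]
grip_width: 0.0403
grip_force: 0.0
```

Run:
```python
from h import *
o=manip.get_obs(); p=o['eef_pos']; R=o['ee_rot']; print(p,o['ft_force'],o['grip_width'])
w=manip.get_image('wrist')[:,:,::-1]; s=manip.get_image('side')[:,:,::-1]
# wrist: where tip (inner pad edge, x=+.011,y=+-w/2) should project for assumed tool z
m=manip.camera_model('wrist');T=np.linalg.inv(np.array(m['tool_from_camera']));f=200/np.tan(np.radians(m['vfov'])/2)
for z in (.011,-.005,-.02,-.035):
  for y in(.02,):
    c=T@np.array([.011,y,z,1]);th=np.arctan2(np.hypot(c[0],c[1]),c[2]);r=f*th/np.hypot(c[0],c[1]);print(z,c[0]*r+m['cx'],c[1]*r+m['cy'])
a=cv2.resize(w[130:330,220:420],(400,400),interpolation=2); b=cv2.resize(s[216:276,296:356],(400,400),interpolation=2)
cv2.imwrite('pics/c5.png',np.hstack([a,b]))
```

```text
[ 0.55099177 -0.14206095  0.0261494 ] [-0.29325902 -0.21878867  0.64958393] 0.040263786700296136
0.011 353.29244569339176 216.64121461029964
-0.005 355.9196396846381 225.43221776088578
-0.02 358.802749283294 235.14127480190436
-0.035 362.1961505602479 246.6533644149491
```

View pics/c5.png

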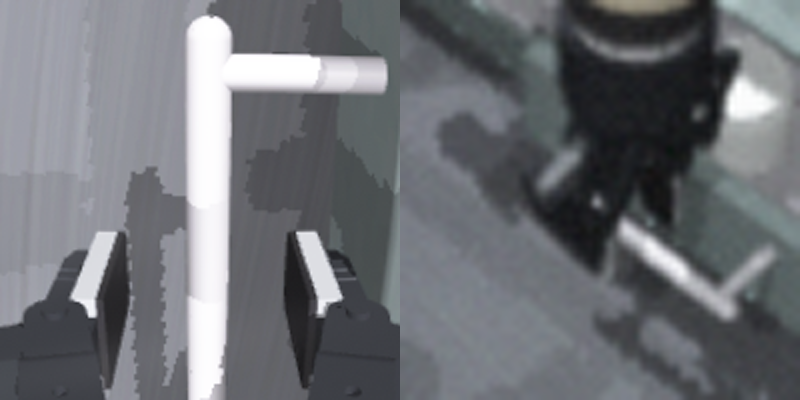

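The pads at (110,235) and (305,235) of the left crop straddle the bar at (208,300). Their tip edge at image pixel (363,246) fits tool z = -35 mm, so the real fingertips are about 35 mm behind the stated TCP and now only level with the bar's top. I'll go down another 25 mm and close.

Emit:
step_arm(
  commands=[
    {"tx":0,"ty":0,"tz":0.005,"wx":0,"wy":0,"wz":0,"gripper":0.04},
    {"tx":0,"ty":0,"tz":0.005,"wx":0,"wy":0,"wz":0,"gripper":0.04},
    {"tx":0,"ty":0,"tz":0.005,"wx":0,"wy":0,"wz":0,"gripper":0.04},
    {"tx":0,"ty":0,"tz":0.005,"wx":0,"wy":0,"wz":0,"gripper":0.04},
    {"tx":0,"ty":0,"tz":0.005,"wx":0,"wy":0,"wz":0,"gripper":0.04},
    {"tx":0,"ty":0,"tz":0,"wx":0,"wy":0,"wz":0,"gripper":0.04},
    {"tx":0,"ty":0,"tz":0,"wx":0,"wy":0,"wz":0,"gripper":0.03},
    {"tx":0,"ty":0,"tz":0,"wx":0,"wy":0,"wz":0,"gripper":0.02},
  ],
)

```text
t: 6.9
eef_pos: [0.5513, -0.1422, 0.0028]
ee_rot: [[-0.148, 0.989, 0.001], [0.989, 0.148, -0.0], [-0.0, 0.0, -1.0]]
ft_force: [0.0, 0.1, -0.4]
grip_width: 0.0204
grip_force: 0.0
```

Emit:
step_arm(
  commands=[
    {"tx":0,"ty":0,"tz":0,"wx":0,"wy":0,"wz":0,"gripper":0.0},
    {"tx":0,"ty":0,"tz":0,"wx":0,"wy":0,"wz":0,"gripper":0.0},
    {"tx":0,"ty":0,"tz":0,"wx":0,"wy":0,"wz":0,"gripper":0.0},
    {"tx":0,"ty":0,"tz":0,"wx":0,"wy":0,"wz":0,"gripper":0.0},
    {"tx":0,"ty":-0.002,"tz":0,"wx":0,"wy":0,"wz":0,"gripper":0.0},
    {"tx":0,"ty":-0.003,"tz":0,"wx":0,"wy":0,"wz":0,"gripper":0.0},
    {"tx":0,"ty":-0.004,"tz":0,"wx":0,"wy":0,"wz":0,"gripper":0.0},
    {"tx":0,"ty":-0.005,"tz":0,"wx":0,"wy":0,"wz":0,"gripper":0.0},
  ],
)

```text
t: 7.7
eef_pos: [0.5377, -0.1442, 0.003]
ee_rot: [[-0.149, 0.989, 0.002], [0.989, 0.149, -0.0], [-0.0, 0.002, -1.0]]
ft_force: [2.3, 0.8, 1.5]
grip_width: 0.0097
grip_force: 39.2
```

Now gripped, at 39 N on the 11 mm bar, and the tray is sliding at about 2.5 N. I'll keep pulling.

Emit:
step_arm(
  commands=[
    {"tx":0,"ty":-0.006,"tz":0,"wx":0,"wy":0,"wz":0,"gripper":0.0},
    {"tx":0,"ty":-0.006,"tz":0,"wx":0,"wy":0,"wz":0,"gripper":0.0},
    {"tx":0,"ty":-0.006,"tz":0,"wx":0,"wy":0,"wz":0,"gripper":0.0},
    {"tx":0,"ty":-0.006,"tz":0,"wx":0,"wy":0,"wz":0,"gripper":0.0},
    {"tx":0,"ty":-0.006,"tz":0,"wx":0,"wy":0,"wz":0,"gripper":0.0},
    {"tx":0,"ty":-0.005,"tz":0,"wx":0,"wy":0,"wz":0,"gripper":0.0},
    {"tx":0,"ty":-0.004,"tz":0,"wx":0,"wy":0,"wz":0,"gripper":0.0},
    {"tx":0,"ty":-0.003,"tz":0,"wx":0,"wy":0,"wz":0,"gripper":0.0},
  ],
)

```text
t: 8.5
eef_pos: [0.4953, -0.1504, 0.0029]
ee_rot: [[-0.148, 0.989, 0.0], [0.989, 0.148, 0.0], [0.0, 0.0, -1.0]]
ft_force: [2.8, 2.4, 5.8]
grip_width: 0.0098
grip_force: 39.5
```

Emit:
step_arm(
  commands=[
    {"tx":0,"ty":-0.002,"tz":0,"wx":0,"wy":0,"wz":0,"gripper":0.0},
    {"tx":0,"ty":-0.002,"tz":0,"wx":0,"wy":0,"wz":0,"gripper":0.0},
    {"tx":0,"ty":-0.002,"tz":0,"wx":0,"wy":0,"wz":0,"gripper":0.0},
    {"tx":0,"ty":-0.002,"tz":0,"wx":0,"wy":0,"wz":0,"gripper":0.0},
    {"tx":0,"ty":-0.002,"tz":0,"wx":0,"wy":0,"wz":0,"gripper":0.0},
    {"tx":0,"ty":-0.002,"tz":0,"wx":0,"wy":0,"wz":0,"gripper":0.0},
    {"tx":0,"ty":-0.002,"tz":0,"wx":0,"wy":0,"wz":0,"gripper":0.0},
    {"tx":0,"ty":-0.001,"tz":0,"wx":0,"wy":0,"wz":0,"gripper":0.0},
  ],
)

```text
t: 9.3
eef_pos: [0.4805, -0.1525, 0.0029]
ee_rot: [[-0.148, 0.989, 0.0], [0.989, 0.148, 0.0], [0.0, 0.0, -1.0]]
ft_force: [2.5, 2.2, 5.4]
grip_width: 0.0098
grip_force: 39.6
```

Emit:
step_arm(
  commands=[
    {"tx":0,"ty":-0.002,"tz":0,"wx":0,"wy":0,"wz":0,"gripper":0.0},
    {"tx":0,"ty":-0.002,"tz":0,"wx":0,"wy":0,"wz":0,"gripper":0.0},
    {"tx":0,"ty":-0.002,"tz":0,"wx":0,"wy":0,"wz":0,"gripper":0.0},
    {"tx":0,"ty":-0.002,"tz":0,"wx":0,"wy":0,"wz":0,"gripper":0.0},
    {"tx":0,"ty":-0.002,"tz":0,"wx":0,"wy":0,"wz":0,"gripper":0.0},
    {"tx":0,"ty":-0.001,"tz":0,"wx":0,"wy":0,"wz":0,"gripper":0.0},
    {"tx":0,"ty":-0.001,"tz":0,"wx":0,"wy":0,"wz":0,"gripper":0.0},
    {"tx":0,"ty":-0.001,"tz":0,"wx":0,"wy":0,"wz":0,"gripper":0.0},
  ],
)

```text
t: 10.1
eef_pos: [0.4678, -0.1543, 0.0029]
ee_rot: [[-0.149, 0.989, 0.0], [0.989, 0.149, 0.001], [0.001, 0.0, -1.0]]
ft_force: [1.3, 3.1, 5.2]
grip_width: 0.0094
grip_force: 39.6
```

Emit:
step_arm(
  commands=[
    {"tx":0,"ty":-0.002,"tz":0,"wx":0,"wy":0,"wz":0,"gripper":0.0},
    {"tx":0,"ty":-0.002,"tz":0,"wx":0,"wy":0,"wz":0,"gripper":0.0},
    {"tx":0,"ty":-0.002,"tz":0,"wx":0,"wy":0,"wz":0,"gripper":0.0},
    {"tx":0,"ty":-0.001,"tz":0,"wx":0,"wy":0,"wz":0,"gripper":0.0},
    {"tx":0,"ty":-0.001,"tz":0,"wx":0,"wy":0,"wz":0,"gripper":0.0},
    {"tx":0,"ty":-0.001,"tz":0,"wx":0,"wy":0,"wz":0,"gripper":0.0},
    {"tx":0,"ty":-0.001,"tz":0,"wx":0,"wy":0,"wz":0,"gripper":0.0},
    {"tx":0,"ty":0,"tz":0,"wx":0,"wy":0,"wz":0,"gripper":0.0},
  ],
)

```text
t: 10.9
eef_pos: [0.4595, -0.1555, 0.003]
ee_rot: [[-0.149, 0.989, 0.004], [0.989, 0.149, 0.001], [0.001, 0.004, -1.0]]
ft_force: [5.2, 3.8, 2.6]
grip_width: 0.0098
grip_force: 39.4
```

Run:
```python
from h import *
o=manip.get_obs();print(o['eef_pos'],o['ft_force'])
im=manip.get_image('top'); cv2.imwrite('pics/top2.png',im[:,:,::-1])
im0=cv2.imread('pics/top0.png')[:,:,::-1]
h=cv2.cvtColor(im,cv2.COLOR_RGB2HSV); g=cv2.inRange(h,(50,120,60),(75,255,255))
n,l,s,c=cv2.connectedComponentsWithStats(g); print([(c[i].round(1),s[i,4]) for i in range(1,n) if s[i,4]>30])
h=cv2.cvtColor(im0,cv2.COLOR_RGB2HSV); g=cv2.inRange(h,(50,120,60),(75,255,255))
n,l,s,c=cv2.connectedComponentsWithStats(g); print([(c[i].round(1),s[i,4]) for i in range(1,n) if s[i,4]>30])
```

```text
[ 0.45950918 -0.15550538  0.00297223] [5.22072571 3.80445707 2.61411112]
[(array([269.8, 147.2]), np.int32(193)), (array([305.5, 251.2]), np.int32(192)), (array([334.1, 262. ]), np.int32(63)), (array([370.6, 266.7]), np.int32(43))]
[(array([269.8, 147.2]), np.int32(193)), (array([305.4, 251.3]), np.int32(192)), (array([338.3, 264.1]), np.int32(197)), (array([365.8, 264. ]), np.int32(202))]
```

Emit:
step_arm(
  commands=[
    {"tx":0,"ty":-0.001,"tz":0,"wx":0,"wy":0,"wz":0,"gripper":0.0},
    {"tx":0,"ty":-0.001,"tz":0,"wx":0,"wy":0,"wz":0,"gripper":0.0},
    {"tx":0,"ty":-0.001,"tz":0,"wx":0,"wy":0,"wz":0,"gripper":0.0},
    {"tx":0,"ty":-0.001,"tz":0,"wx":0,"wy":0,"wz":0,"gripper":0.0},
    {"tx":0,"ty":-0.001,"tz":0,"wx":0,"wy":0,"wz":0,"gripper":0.0},
    {"tx":0,"ty":-0.001,"tz":0,"wx":0,"wy":0,"wz":0,"gripper":0.0},
    {"tx":0,"ty":0,"tz":0,"wx":0,"wy":0,"wz":0,"gripper":0.0},
    {"tx":0,"ty":0,"tz":0,"wx":0,"wy":0,"wz":0,"gripper":0.0},
  ],
)

```text
t: 11.75
eef_pos: [0.46, -0.1554, 0.003]
ee_rot: [[-0.151, 0.988, 0.017], [0.989, 0.151, 0.004], [0.002, 0.017, -1.0]]
ft_force: [21.0, 5.9, -7.4]
grip_width: 0.0097
grip_force: 38.9
```

Stop reached: 21 N with no further travel. I'll relax the pull, open and lift.

Emit:
step_arm(
  commands=[
    {"tx":0,"ty":0.003,"tz":0,"wx":0,"wy":0,"wz":0,"gripper":0.0},
    {"tx":0,"ty":0.002,"tz":0,"wx":0,"wy":0,"wz":0,"gripper":0.0},
    {"tx":0,"ty":0,"tz":0,"wx":0,"wy":0,"wz":0,"gripper":0.034},
    {"tx":0,"ty":0,"tz":0,"wx":0,"wy":0,"wz":0,"gripper":0.034},
    {"tx":0,"ty":0,"tz":0,"wx":0,"wy":0,"wz":0,"gripper":0.034},
    {"tx":0,"ty":0,"tz":0,"wx":0,"wy":0,"wz":0,"gripper":0.034},
    {"tx":0,"ty":0,"tz":-0.01,"wx":0,"wy":0,"wz":0,"gripper":0.034},
    {"tx":0,"ty":0,"tz":-0.02,"wx":0,"wy":0,"wz":0,"gripper":0.034},
  ],
)

```text
t: 12.55
eef_pos: [0.455, -0.1555, 0.0313]
ee_rot: [[-0.148, 0.989, -0.004], [0.989, 0.148, 0.002], [0.002, -0.004, -1.0]]
ft_force: [0.7, 0.2, -0.2]
grip_width: 0.0343
grip_force: 0.0
```

Emit:
step_arm(
  commands=[
    {"tx":0,"ty":0,"tz":-0.03,"wx":0,"wy":0,"wz":0,"gripper":0.04},
    {"tx":0,"ty":0,"tz":-0.03,"wx":0,"wy":0,"wz":0,"gripper":0.05},
    {"tx":0,"ty":0,"tz":-0.03,"wx":0,"wy":0,"wz":-0.05,"gripper":0.06},
    {"tx":0,"ty":0,"tz":0,"wx":0,"wy":0,"wz":-0.13,"gripper":0.06},
    {"tx":0,"ty":0,"tz":0,"wx":0,"wy":0,"wz":-0.13,"gripper":0.06},
    {"tx":0,"ty":0,"tz":0,"wx":0,"wy":0,"wz":-0.13,"gripper":0.06},
    {"tx":0,"ty":0,"tz":0,"wx":0,"wy":0,"wz":-0.13,"gripper":0.06},
    {"tx":0,"ty":0,"tz":0,"wx":0,"wy":0,"wz":-0.13,"gripper":0.06},
  ],
)

```text
t: 13.35
eef_pos: [0.457, -0.1564, 0.1234]
ee_rot: [[-0.754, 0.657, 0.0], [0.657, 0.754, -0.001], [-0.001, -0.0, -1.0]]
ft_force: [0.1, 0.4, 0.5]
grip_width: 0.06
grip_force: 0.0
```

Run:
```python
from h import *
o=manip.get_obs(); R=LEAN(40); k=np.array([.617,.0793,.092])
tgt=k+.05*R[:,2]; pre=tgt-.09*R[:,2]; print(tgt,pre)
plan(o['eef_pos'],o['ee_rot'],pre,R,8)
```

```text
[0.64881079 0.08388401 0.05369778] [0.59155136 0.0756328  0.12264178]
per row 0.033527469094869145 7.829601220365108
[0.0064, 0.0329, 0.0001] [-0.0375, -0.0817, -0.1029]
[0.003, 0.0334, 0.0009] [-0.0375, -0.0817, -0.1029]
[-0.0003, 0.0335, 0.0021] [-0.0375, -0.0817, -0.1029]
[-0.0035, 0.0332, 0.0035] [-0.0375, -0.0817, -0.1029]
[-0.0066, 0.0325, 0.0051] [-0.0375, -0.0817, -0.1029]
[-0.0094, 0.0314, 0.007] [-0.0375, -0.0817, -0.1029]
[-0.0119, 0.03, 0.009] [-0.0375, -0.0817, -0.1029]
[-0.014, 0.0283, 0.0112] [-0.0375, -0.0817, -0.1029]
```

Emit:
step_arm(
  commands=[
    {"tx":0.006,"ty":0.033,"tz":0,"wx":-0.038,"wy":-0.082,"wz":-0.103,"gripper":0.06},
    {"tx":0.003,"ty":0.033,"tz":0.001,"wx":-0.038,"wy":-0.082,"wz":-0.103,"gripper":0.06},
    {"tx":0,"ty":0.033,"tz":0.002,"wx":-0.038,"wy":-0.082,"wz":-0.103,"gripper":0.06},
    {"tx":-0.003,"ty":0.033,"tz":0.003,"wx":-0.038,"wy":-0.082,"wz":-0.103,"gripper":0.06},
    {"tx":-0.007,"ty":0.033,"tz":0.005,"wx":-0.038,"wy":-0.082,"wz":-0.103,"gripper":0.06},
    {"tx":-0.009,"ty":0.031,"tz":0.007,"wx":-0.038,"wy":-0.082,"wz":-0.103,"gripper":0.06},
    {"tx":-0.012,"ty":0.03,"tz":0.009,"wx":-0.038,"wy":-0.082,"wz":-0.103,"gripper":0.06},
    {"tx":-0.014,"ty":0.028,"tz":0.011,"wx":-0.038,"wy":-0.082,"wz":-0.103,"gripper":0.06},
  ],
)

```text
t: 14.15
eef_pos: [0.5921, 0.0756, 0.1245]
ee_rot: [[-0.753, -0.143, 0.642], [-0.109, 0.99, 0.093], [-0.649, 0.0, -0.761]]
ft_force: [0.0, 0.0, -0.2]
grip_width: 0.06
grip_force: 0.0
```

Run:
```python
from h import *
o=manip.get_obs(); R=LEAN(40); k=np.array([.617,.0793,.092]); print(o['joint_positions'].round(2),o['ee_rot'],o['eef_pos'])
tgt=k+.05*R[:,2]
plan(o['eef_pos'],o['ee_rot'],tgt,R,8)
w=manip.get_image('wrist')[:,:,::-1]; 
# expected pixel of knob top & bar
m=manip.camera_model('wrist');T=np.linalg.inv(np.array(m['tool_from_camera']));f=200/np.tan(np.radians(m['vfov'])/2)
def pw(p):
    q=o['ee_rot'].T@(np.array(p)-o['eef_pos']); c=T@np.r_[q,1];th=np.arctan2(np.hypot(c[0],c[1]),c[2]);r=f*th/np.hypot(c[0],c[1]);return np.array([c[0]*r+m['cx'],c[1]*r+m['cy']]).round(1)
print('knob top',pw([.617,.0793,.109]),'knob low',pw([.617,.0793,.07]))
cv2.imwrite('pics/w6.png',w)
```

```text
[-0.06 -0.55 -0.76  0.67  0.13 -0.16] [[-7.52845182e-01 -1.43473516e-01  6.42370206e-01]
 [-1.09043340e-01  9.89654145e-01  9.32428157e-02]
 [-6.49102212e-01  1.51211819e-04 -7.60701187e-01]] [0.59213237 0.07559714 0.12452127]
per row 0.011386040594444402 0.05956720819309005
[0.0003, 0.0, 0.0114] [0.0001, 0.001, 0.0001]
[0.0003, 0.0, 0.0114] [0.0001, 0.001, 0.0001]
[0.0003, 0.0, 0.0114] [0.0001, 0.001, 0.0001]
[0.0003, 0.0, 0.0114] [0.0001, 0.001, 0.0001]
[0.0003, 0.0, 0.0114] [0.0001, 0.001, 0.0001]
[0.0002, 0.0, 0.0114] [0.0001, 0.001, 0.0001]
[0.0002, 0.0, 0.0114] [0.0001, 0.001, 0.0001]
[0.0002, 0.0, 0.0114] [0.0001, 0.001, 0.0001]
knob top [322.6 235.3] knob low [322.7 189.4]
```

View pics/w6.png

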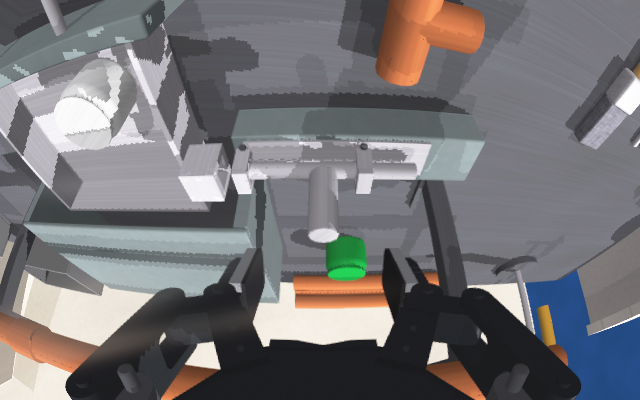

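The knob top at (323,236) matches the predicted (322.6,235.3). The keeper block at (205,172) is in line with the bolt rod at (255–420,170), and the tin at (90,110) is upright in the tray. I'll advance along the tool axis and grip the knob.

Emit:
step_arm(
  commands=[
    {"tx":0,"ty":0,"tz":0.012,"wx":0,"wy":0,"wz":0,"gripper":0.05},
    {"tx":0,"ty":0,"tz":0.012,"wx":0,"wy":0,"wz":0,"gripper":0.05},
    {"tx":0,"ty":0,"tz":0.012,"wx":0,"wy":0,"wz":0,"gripper":0.05},
    {"tx":0,"ty":0,"tz":0.012,"wx":0,"wy":0,"wz":0,"gripper":0.05},
    {"tx":0.001,"ty":0,"tz":0.011,"wx":0,"wy":0,"wz":0,"gripper":0.05},
    {"tx":0.001,"ty":0,"tz":0.011,"wx":0,"wy":0,"wz":0,"gripper":0.05},
    {"tx":0,"ty":0,"tz":0.011,"wx":0,"wy":0,"wz":0,"gripper":0.05},
    {"tx":0,"ty":0,"tz":0.01,"wx":0,"wy":0,"wz":0,"gripper":0.05},
  ],
)

```text
t: 15.0
eef_pos: [0.6486, 0.0821, 0.0518]
ee_rot: [[-0.757, -0.139, 0.639], [-0.104, 0.99, 0.091], [-0.645, 0.002, -0.764]]
ft_force: [-0.7, -0.3, 0.3]
grip_width: 0.05
grip_force: 0.0
```

Emit:
step_arm(
  commands=[
    {"tx":0,"ty":0,"tz":0,"wx":0,"wy":0,"wz":0,"gripper":0.03},
    {"tx":0,"ty":0,"tz":0,"wx":0,"wy":0,"wz":0,"gripper":0.015},
    {"tx":0,"ty":0,"tz":0,"wx":0,"wy":0,"wz":0,"gripper":0.0},
    {"tx":0,"ty":0,"tz":0,"wx":0,"wy":0,"wz":0,"gripper":0.0},
    {"tx":0,"ty":0,"tz":0,"wx":0,"wy":0,"wz":0,"gripper":0.0},
    {"tx":0,"ty":0,"tz":0,"wx":0,"wy":0,"wz":0,"gripper":0.0},
    {"tx":0,"ty":0,"tz":0,"wx":0,"wy":0,"wz":0,"gripper":0.0},
    {"tx":0,"ty":0,"tz":0,"wx":0,"wy":0,"wz":0,"gripper":0.0},
  ],
  squeeze=30,
)

```text
t: 15.8
eef_pos: [0.648, 0.0826, 0.0519]
ee_rot: [[-0.757, -0.139, 0.638], [-0.105, 0.99, 0.092], [-0.645, 0.003, -0.764]]
ft_force: [-0.6, 1.2, -2.5]
grip_width: 0.0213
grip_force: 29.6
```

Gripping the 22 mm knob. Now I'll push across.

Emit:
step_arm(
  commands=[
    {"tx":0,"ty":-0.003,"tz":0,"wx":0,"wy":0,"wz":0,"gripper":0.0},
    {"tx":0,"ty":-0.005,"tz":0,"wx":0,"wy":0,"wz":0,"gripper":0.0},
    {"tx":0,"ty":-0.006,"tz":0,"wx":0,"wy":0,"wz":0,"gripper":0.0},
    {"tx":0,"ty":-0.006,"tz":0,"wx":0,"wy":0,"wz":0,"gripper":0.0},
    {"tx":0,"ty":-0.006,"tz":0,"wx":0,"wy":0,"wz":0,"gripper":0.0},
    {"tx":0,"ty":-0.006,"tz":0,"wx":0,"wy":0,"wz":0,"gripper":0.0},
    {"tx":0,"ty":-0.005,"tz":0,"wx":0,"wy":0,"wz":0,"gripper":0.0},
    {"tx":0,"ty":-0.003,"tz":0,"wx":0,"wy":0,"wz":0,"gripper":0.0},
  ],
)

```text
t: 16.6
eef_pos: [0.6539, 0.0419, 0.0519]
ee_rot: [[-0.757, -0.138, 0.639], [-0.104, 0.99, 0.091], [-0.645, 0.002, -0.764]]
ft_force: [-0.7, 2.9, -1.8]
grip_width: 0.0208
grip_force: 29.8
```

Emit:
step_arm(
  commands=[
    {"tx":0,"ty":-0.002,"tz":0,"wx":0,"wy":0,"wz":0,"gripper":0.0},
    {"tx":0,"ty":-0.002,"tz":0,"wx":0,"wy":0,"wz":0,"gripper":0.0},
    {"tx":0,"ty":-0.002,"tz":0,"wx":0,"wy":0,"wz":0,"gripper":0.0},
    {"tx":0,"ty":-0.002,"tz":0,"wx":0,"wy":0,"wz":0,"gripper":0.0},
    {"tx":0,"ty":-0.001,"tz":0,"wx":0,"wy":0,"wz":0,"gripper":0.0},
    {"tx":0,"ty":-0.001,"tz":0,"wx":0,"wy":0,"wz":0,"gripper":0.0},
    {"tx":0,"ty":0,"tz":0,"wx":0,"wy":0,"wz":0,"gripper":0.0},
    {"tx":0,"ty":0,"tz":0,"wx":0,"wy":0,"wz":0,"gripper":0.0},
  ],
)

```text
t: 17.4
eef_pos: [0.6547, 0.0361, 0.0519]
ee_rot: [[-0.756, -0.145, 0.638], [-0.106, 0.989, 0.098], [-0.645, 0.007, -0.764]]
ft_force: [-4.0, 8.6, -0.3]
grip_width: 0.0209
grip_force: 30.5
```

Emit:
step_arm(
  commands=[
    {"tx":0,"ty":-0.001,"tz":0,"wx":0,"wy":0,"wz":0,"gripper":0.0},
    {"tx":0,"ty":-0.001,"tz":0,"wx":0,"wy":0,"wz":0,"gripper":0.0},
    {"tx":0,"ty":-0.001,"tz":0,"wx":0,"wy":0,"wz":0,"gripper":0.0},
    {"tx":0,"ty":-0.001,"tz":0,"wx":0,"wy":0,"wz":0,"gripper":0.0},
    {"tx":0,"ty":0,"tz":0,"wx":0,"wy":0,"wz":0,"gripper":0.0},
    {"tx":0,"ty":0,"tz":0,"wx":0,"wy":0,"wz":0,"gripper":0.0},
    {"tx":0,"ty":0,"tz":0,"wx":0,"wy":0,"wz":0,"gripper":0.0},
    {"tx":0,"ty":0,"tz":0,"wx":0,"wy":0,"wz":0,"gripper":0.0},
  ],
)

```text
t: 18.2
eef_pos: [0.6548, 0.0364, 0.0519]
ee_rot: [[-0.756, -0.152, 0.637], [-0.109, 0.988, 0.107], [-0.646, 0.012, -0.763]]
ft_force: [-5.2, 18.0, 0.8]
grip_width: 0.0215
grip_force: 32.0
```

Run:
```python
from h import *
o=manip.get_obs(); g=lambda R,p:p-.05*R[:,2]
R0=np.array([[-0.757,-0.139,0.638],[-0.105,0.99,0.092],[-0.645,0.003,-0.764]]);p0=np.array([0.648,0.0826,0.0519])
d=g(o['ee_rot'],o['eef_pos'])-g(R0,p0); print(o['eef_pos'],o['ft_force'],'grasp moved',d@XS,d@YS,d[2])
```

```text
[0.65477794 0.03643849 0.05187006] [-5.23050646 17.98206986  0.78059429] grasp moved 5.931541345932194e-05 -0.04742520771559772 -6.69151981564503e-05
```

Emit:
step_arm(
  commands=[
    {"tx":0,"ty":0.003,"tz":0,"wx":0,"wy":0,"wz":0,"gripper":0.0},
    {"tx":0,"ty":0.002,"tz":0,"wx":0,"wy":0,"wz":0,"gripper":0.0},
    {"tx":0,"ty":0,"tz":0,"wx":0,"wy":0,"wz":0,"gripper":0.05},
    {"tx":0,"ty":0,"tz":0,"wx":0,"wy":0,"wz":0,"gripper":0.05},
    {"tx":0,"ty":0,"tz":0,"wx":0,"wy":0,"wz":0,"gripper":0.05},
    {"tx":0,"ty":0,"tz":0,"wx":0,"wy":0,"wz":0,"gripper":0.05},
    {"tx":0,"ty":0,"tz":-0.01,"wx":0,"wy":0,"wz":0,"gripper":0.05},
    {"tx":0,"ty":0,"tz":-0.015,"wx":0,"wy":0,"wz":0,"gripper":0.05},
  ],
)

```text
t: 19.0
eef_pos: [0.6383, 0.0312, 0.0706]
ee_rot: [[-0.758, -0.139, 0.638], [-0.104, 0.99, 0.091], [-0.644, 0.003, -0.765]]
ft_force: [0.3, -0.5, 0.5]
grip_width: 0.0497
grip_force: 0.0
```

Emit:
step_arm(
  commands=[
    {"tx":0,"ty":0,"tz":-0.02,"wx":0,"wy":0,"wz":0,"gripper":0.05},
    {"tx":0,"ty":0,"tz":-0.02,"wx":0,"wy":0,"wz":0,"gripper":0.05},
    {"tx":0,"ty":0,"tz":-0.02,"wx":0,"wy":0,"wz":0,"gripper":0.05},
    {"tx":0,"ty":0,"tz":-0.006,"wx":0,"wy":0,"wz":0,"gripper":0.05},
    {"tx":0,"ty":0,"tz":0,"wx":0,"wy":0,"wz":0,"gripper":0.05},
    {"tx":0,"ty":0,"tz":0,"wx":0,"wy":0,"wz":0,"gripper":0.05},
    {"tx":0,"ty":0,"tz":0,"wx":0,"wy":0,"wz":0,"gripper":0.05},
    {"tx":0,"ty":0,"tz":0,"wx":0,"wy":0,"wz":0,"gripper":0.05},
  ],
)

```text
t: 19.8
eef_pos: [0.5966, 0.0256, 0.12]
ee_rot: [[-0.758, -0.139, 0.637], [-0.105, 0.99, 0.092], [-0.644, 0.003, -0.765]]
ft_force: [-0.8, 0.5, -0.7]
grip_width: 0.0502
grip_force: 0.0
```

Run:
```python
from h import *
o=manip.get_obs(); print(o['eef_pos'],o['ee_rot'][:,1]); w1=manip.get_image('wrist')[:,:,::-1].copy(); cv2.imwrite('pics/w7.png',w1)
w0=cv2.imread('pics/w6.png')
# knob-top ellipse: brightest region near expected place; knob sides by row profile
o0=dict(eef_pos=np.array([0.59213237,0.07559714,0.12452127]),ee_rot=np.array([[-.752845182,-.143473516,.642370206],[-.109043340,.989654145,.0932428157],[-.649102212,1.51e-4,-.760701187]]))
def pix(ob,p):
    m=manip.camera_model('wrist');T=np.linalg.inv(np.array(m['tool_from_camera']));f=200/np.tan(np.radians(m['vfov'])/2)
    q=ob['ee_rot'].T@(np.array(p)-ob['eef_pos']); c=T@np.r_[q,1];th=np.arctan2(np.hypot(c[0],c[1]),c[2]);r=f*th/np.hypot(c[0],c[1]);return np.array([c[0]*r+m['cx'],c[1]*r+m['cy']])
K=[.617,.0793,.109]; K1=np.array(K)-.05*YS
for ob,im,p in((o0,w0,K),(o,w1,K1)):
    u,v=pix(ob,p).round().astype(int); g=cv2.cvtColor(im,6).astype(int); sub=g[v-20:v+21,u-35:u+36]
    b=(sub>225).astype('uint8'); n,l,s,c=cv2.connectedComponentsWithStats(b)
    print('exp',u,v)
    for i in range(1,n):
        if s[i,4]>40:
            q=c[i]+[u-35,v-20]; P=onz('wrist',q,.109,ob); print(q.round(1),s[i,4],P.round(4),'dy',((P-np.array(K))@YS).round(4),'dx',((P-np.array(K))@XS).round(4))
```

```text
[0.5965685  0.02564836 0.11998818] [-0.13918741  0.99026126  0.00308201]
exp 323 235
[331.3 235.7] 78 [0.6167 0.0853 0.109 ] dy 0.006 dx 0.0005
exp 323 243
[333.2 243.3] 93 [0.6233 0.0369 0.109 ] dy -0.0429 dx 0.0002
```

Run:
```python
from h import *
o=manip.get_obs(); w0=cv2.imread('pics/w6.png',0); w1=cv2.imread('pics/w7.png',0)
o0=dict(eef_pos=np.array([0.59213237,0.07559714,0.12452127]),ee_rot=np.array([[-.752845182,-.143473516,.642370206],[-.109043340,.989654145,.0932428157],[-.649102212,1.51e-4,-.760701187]]))
def edges(im,rows,ob,z):
    for r in rows:
        p=cv2.GaussianBlur(im,(5,5),0)[r,295:350].astype(int); d=np.diff(p); print(r,p[::3])
edges(w0,(225,236),o0,.1); edges(w1,(233,243),o,.1)
r=cv2.matchTemplate(w1[210:270,280:370],w0[222:245,305:342],cv2.TM_CCOEFF_NORMED);_,s,_,l=cv2.minMaxLoc(r)
q=np.array([l[0]+280+18.,l[1]+210+14.]);P0=onz('wrist',(323,236),.109,o0);P1=onz('wrist',q,.109,o);print(s,q,P0,P1,((P1-P0)@YS))
```

```text
225 [111 111 110 110 108 119 126 131 137 139 138 134 145 125 110 104 104 104
 104]
236 [ 87  87  87  87 107 205 221 220 219 221 224 224 228 232 188  86  80  83
  86]
233 [116 117 117 119 129 107 120 128 132 137 140 143 145 154 169 175 110 106
 110]
243 [181 182 181 183 159 124 213 223 223 221 222 225 226 228 232 196  91  86
  85]
0.926476240158081 [326. 244.] [0.61801266 0.07971236 0.109     ] [0.62536853 0.03219377 0.109     ] -0.04808193389569441
```

The grip reading gives about 49 mm of travel (47.4 mm plus roughly 1–2 mm when the fingers centred the knob), and the image gives about 48 mm. That is too close to 50 mm to call, so I'll push the knob once more, a bit harder, to make sure it is home.

Emit:
step_arm(
  commands=[
    {"tx":0,"ty":0,"tz":0.015,"wx":0,"wy":0,"wz":0,"gripper":0.05},
    {"tx":0,"ty":0,"tz":0.02,"wx":0,"wy":0,"wz":0,"gripper":0.05},
    {"tx":0,"ty":0,"tz":0.02,"wx":0,"wy":0,"wz":0,"gripper":0.05},
    {"tx":0,"ty":0,"tz":0.02,"wx":0,"wy":0,"wz":0,"gripper":0.05},
    {"tx":0,"ty":0,"tz":0.015,"wx":0,"wy":0,"wz":0,"gripper":0.05},
    {"tx":0,"ty":-0.004,"tz":0,"wx":0,"wy":0,"wz":0,"gripper":0.05},
    {"tx":0,"ty":-0.004,"tz":0,"wx":0,"wy":0,"wz":0,"gripper":0.05},
    {"tx":0,"ty":0,"tz":0,"wx":0,"wy":0,"wz":0,"gripper":0.05},
  ],
)

```text
t: 20.65
eef_pos: [0.6558, 0.0249, 0.0532]
ee_rot: [[-0.757, -0.138, 0.639], [-0.104, 0.99, 0.09], [-0.646, 0.001, -0.764]]
ft_force: [-0.1, 0.5, 0.3]
grip_width: 0.0499
grip_force: 0.0
```

Emit:
step_arm(
  commands=[
    {"tx":0,"ty":-0.002,"tz":0,"wx":0,"wy":0,"wz":0,"gripper":0.05},
    {"tx":0,"ty":-0.002,"tz":0,"wx":0,"wy":0,"wz":0,"gripper":0.05},
    {"tx":0,"ty":-0.002,"tz":0,"wx":0,"wy":0,"wz":0,"gripper":0.05},
    {"tx":0,"ty":-0.002,"tz":0,"wx":0,"wy":0,"wz":0,"gripper":0.05},
    {"tx":0,"ty":-0.002,"tz":0,"wx":0,"wy":0,"wz":0,"gripper":0.05},
    {"tx":0,"ty":-0.002,"tz":0,"wx":0,"wy":0,"wz":0,"gripper":0.05},
    {"tx":0,"ty":0,"tz":0,"wx":0,"wy":0,"wz":0,"gripper":0.05},
    {"tx":0,"ty":0,"tz":0,"wx":0,"wy":0,"wz":0,"gripper":0.05},
  ],
)

```text
t: 21.45
eef_pos: [0.6568, 0.0226, 0.0536]
ee_rot: [[-0.754, -0.154, 0.638], [-0.108, 0.988, 0.11], [-0.648, 0.014, -0.762]]
ft_force: [-0.8, 17.1, 3.5]
grip_width: 0.05
grip_force: 8.6
```

Blocked again at 17 N at the same place, so the bolt is against its stop. I'll back off and retreat.

Emit:
step_arm(
  commands=[
    {"tx":0,"ty":0.006,"tz":0,"wx":0,"wy":0,"wz":0,"gripper":0.05},
    {"tx":0,"ty":0.008,"tz":0,"wx":0,"wy":0,"wz":0,"gripper":0.05},
    {"tx":0,"ty":0.006,"tz":0,"wx":0,"wy":0,"wz":0,"gripper":0.05},
    {"tx":0,"ty":0,"tz":0,"wx":0,"wy":0,"wz":0,"gripper":0.05},
    {"tx":0,"ty":0,"tz":-0.015,"wx":0,"wy":0,"wz":0,"gripper":0.05},
    {"tx":0,"ty":0,"tz":-0.025,"wx":0,"wy":0,"wz":0,"gripper":0.05},
    {"tx":0,"ty":0,"tz":-0.03,"wx":0,"wy":0,"wz":0,"gripper":0.05},
    {"tx":0,"ty":0,"tz":-0.04,"wx":0,"wy":0,"wz":0,"gripper":0.05},
  ],
)

```text
t: 22.25
eef_pos: [0.5826, 0.0231, 0.1354]
ee_rot: [[-0.759, -0.138, 0.636], [-0.104, 0.99, 0.091], [-0.643, 0.003, -0.766]]
ft_force: [1.0, 0.3, -0.3]
grip_width: 0.0503
grip_force: 0.0
```

Emit:
step_arm(
  commands=[
    {"tx":0,"ty":0,"tz":-0.04,"wx":0,"wy":0,"wz":0,"gripper":0.05},
    {"tx":0,"ty":0,"tz":-0.04,"wx":0,"wy":0,"wz":0,"gripper":0.05},
    {"tx":0,"ty":0,"tz":-0.04,"wx":0,"wy":0,"wz":0,"gripper":0.05},
    {"tx":0,"ty":0,"tz":-0.04,"wx":0,"wy":0,"wz":0,"gripper":0.05},
    {"tx":0,"ty":0,"tz":-0.03,"wx":0,"wy":0,"wz":0,"gripper":0.05},
    {"tx":0,"ty":0,"tz":0,"wx":0,"wy":0,"wz":0,"gripper":0.05},
    {"tx":0,"ty":0,"tz":0,"wx":0,"wy":0,"wz":0,"gripper":0.05},
    {"tx":0,"ty":0,"tz":0,"wx":0,"wy":0,"wz":0,"gripper":0.05},
  ],
)

```text
t: 23.05
eef_pos: [0.4627, 0.0061, 0.2799]
ee_rot: [[-0.758, -0.139, 0.637], [-0.104, 0.99, 0.092], [-0.643, 0.004, -0.765]]
ft_force: [0.6, 0.3, 0.2]
grip_width: 0.0502
grip_force: 0.0
```

Run:
```python
from h import *
o=manip.get_obs();print(o['t'],o['eef_pos'],o['ft_force'])
for n in('top','side'):
    i1=manip.get_image(n)[:,:,::-1].copy(); i0=cv2.imread(f'pics/{n}0.png'); cv2.imwrite(f'pics/{n}9.png',i1)
    for nm,lo,hi,mn in(('green',(50,120,60),(75,255,255),60),('copper',(5,130,100),(15,255,255),100)):
        for im in(i0,i1):
            g=cv2.inRange(cv2.cvtColor(im,cv2.COLOR_BGR2HSV),lo,hi); k,l,s,c=cv2.connectedComponentsWithStats(g)
            print(n,nm,[(*c[i].round(1).tolist(),int(s[i,4])) for i in range(1,k) if s[i,4]>mn])
# handle in top view: bright line; expected at stop
h=np.array([.5509,-.1449,.0524])-.0925*XS; print('handle exp top',proj('top',h),'side',proj('side',h))
a=np.vstack([cv2.imread('pics/top9.png')])
for n in('top',):
    u,v=proj(n,h).astype(int); g=cv2.imread(f'pics/{n}9.png',0); print(g[v-10:v+11,u].tolist())
```

```text
23.05 [0.46270839 0.0061093  0.27985941] [0.60708357 0.28746393 0.16782696]
top green [(269.8, 147.2, 193), (305.4, 251.3, 192), (338.3, 264.1, 197), (365.8, 264.0, 202)]
top green [(269.8, 147.1, 194), (306.4, 251.1, 164), (338.9, 264.0, 179), (365.8, 263.9, 204)]
top copper [(623.1, 95.4, 1846), (250.7, 109.4, 1498), (420.1, 100.7, 317), (421.6, 112.5, 437), (481.3, 132.1, 338), (317.3, 152.8, 1299), (481.6, 142.0, 342), (481.3, 149.6, 144), (327.2, 188.5, 1340), (458.2, 188.8, 145), (407.2, 219.0, 245), (275.6, 236.7, 250)]
top copper [(623.1, 95.4, 1844), (250.7, 109.4, 1498), (420.2, 100.7, 314), (421.7, 112.5, 437), (481.3, 132.1, 339), (317.2, 152.8, 1303), (481.7, 142.0, 343), (481.3, 149.6, 144), (327.3, 188.4, 1341), (458.1, 188.8, 147), (407.2, 219.0, 247), (275.4, 236.5, 231)]
side green [(341.3, 177.9, 209), (277.5, 245.1, 293), (285.8, 275.2, 339), (304.5, 297.1, 363)]
side green [(341.4, 178.0, 211), (277.5, 245.1, 291), (285.8, 275.2, 342), (304.5, 297.0, 362)]
side copper [(497.5, 176.0, 3519), (365.2, 167.9, 2182), (349.1, 198.7, 1307), (273.9, 220.0, 232), (488.9, 243.4, 300), (483.4, 249.0, 238), (527.5, 310.5, 448), (379.2, 305.5, 393), (525.7, 320.5, 218), (466.6, 338.5, 1078)]
side copper [(492.2, 173.5, 3705), (365.2, 168.0, 2187), (349.0, 198.6, 1306), (274.0, 220.0, 227), (488.9, 243.4, 300), (483.6, 249.1, 237), (527.4, 310.3, 444), (379.2, 305.5, 394), (525.9, 320.7, 212), (466.6, 338.5, 1074)]
handle exp top [350.72545426 244.22889425] side [312.33883566 268.12946781]
[55, 54, 56, 66, 66, 66, 63, 64, 100, 170, 212, 174, 87, 71, 72, 71, 74, 75, 94, 94, 97]
```

The tubes, tees and green tins have not moved, the handle is where the stop left it at the predicted pixel, and the arm is clear. I'll hand in.

```bash
python3 -c "
from station import manip
print(manip.job_done())"
```

```text
the job is handed in; nothing more can be done
None
```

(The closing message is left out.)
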